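# Line up the seasonings by height

### The job

Take the spice jar, the shaker, the tin and the dark glass pot that stand along the front of the worktop and stand them upright in the middle of the four cork coasters, one on each, in order of height: the tallest on the coaster next to the steel sugar bowl, stepping down to the shortest on the coaster farthest from it. Do not let any of them tip over on the way.

Things in the scene. Friction and masses are not known exactly. Their poses are not given: they have to be found in the camera images.
- spice_jar: Spice jar with a dark brown cap, loose, the tallest: a plain cylinder 41 mm across, 105 mm high, cap fixed. About 0.1 kg. Origin: centre of its underside; z up along its axis.
- shaker: Clear shaker with a grey domed top, loose, second tallest: 90 mm high; body 44 mm across up to 66 mm, narrowing to 34 mm and less at the top. About 0.1 kg. Origin: centre of its underside; z up along its axis.
- tin: Small round tin with a green wrapper, loose, third: a closed cylinder 57 mm across, 72 mm high. It starts near the front of the worktop; a like tin at the back by the wall is not meant. About 0.2 kg. Origin: centre of its underside; z up along its axis.
- pot: Small dark grey-green glass pot, open and empty, loose, the shortest: 54 mm high, round, 65 mm across at its widest (above mid-height) and at most 65 mm at the rim, 58 mm across its foot. About 0.15 kg. Origin: centre of its underside; z up along its axis.
- coaster_a: One of four identical round cork coasters, 72 mm across, 5 mm thick, fixed to the worktop. They lie in one nearly straight row, centres 88 mm apart; which of the four this is in the row differs from start to start. Origin: centre of its underside.
- coaster_b: One of four identical round cork coasters, 72 mm across, 5 mm thick, fixed to the worktop. They lie in one nearly straight row, centres 88 mm apart; which of the four this is in the row differs from start to start. Origin: centre of its underside.
- coaster_c: One of four identical round cork coasters, 72 mm across, 5 mm thick, fixed to the worktop. They lie in one nearly straight row, centres 88 mm apart; which of the four this is in the row differs from start to start. Origin: centre of its underside.
- coaster_d: One of four identical round cork coasters, 72 mm across, 5 mm thick, fixed to the worktop. They lie in one nearly straight row, centres 88 mm apart; which of the four this is in the row differs from start to start. Origin: centre of its underside.
- sugar_bowl: Polished steel sugar bowl with a ball-knobbed lid, 74 mm across, 71 mm high, fixed. It stands in line with the coasters at one end of the row (either end), 84 mm from the centre of the nearest coaster; a lemon lies at the other end. Origin: centre of its underside.

How it is judged (in metres and radians):
At the end, for the whole second after the job is handed in: The spice jar stands on the coaster nearest the sugar bowl, then shaker, tin and glass pot on the following ones; each within 13 mm of its coaster's centre, resting on it, upright within 0.1 rad, released and at rest ((horizontal distance between spice_jar and coaster_a below 0.013 m or horizontal distance between spice_jar and coaster_b below 0.013 m or horizontal distance between spice_jar and coaster_c below 0.013 m or horizontal distance between spice_jar and coaster_d below 0.013 m) and horizontal distance between spice_jar and sugar_bowl between 0.054 and 0.114 m and height (world z) of spice_jar between 0.002 and 0.009 m and angle between each of spice_jar, shaker, tin, pot's own z axis and vertical below 0.1 rad and linear speed of each of spice_jar, shaker, tin, pot below 0.03 m/s and angular speed of each of spice_jar, shaker, tin, pot below 0.3 rad/s and (horizontal distance between shaker and coaster_a below 0.013 m or horizontal distance between shaker and coaster_b below 0.013 m or horizontal distance between shaker and coaster_c below 0.013 m or horizontal distance between shaker and coaster_d below 0.013 m) and horizontal distance between shaker and sugar_bowl between 0.142 and 0.202 m and height (world z) of shaker between 0.002 and 0.009 m and (horizontal distance between tin and coaster_a below 0.013 m or horizontal distance between tin and coaster_b below 0.013 m or horizontal distance between tin and coaster_c below 0.013 m or horizontal distance between tin and coaster_d below 0.013 m) and horizontal distance between tin and sugar_bowl between 0.23 and 0.29 m and height (world z) of tin between 0.002 and 0.009 m and (horizontal distance between pot and coaster_a below 0.013 m or horizontal distance between pot and coaster_b below 0.013 m or horizontal distance between pot and coaster_c below 0.013 m or horizontal distance between pot and coaster_d below 0.013 m) and horizontal distance between pot and sugar_bowl between 0.318 and 0.378 m and height (world z) of pot between 0.002 and 0.009 m); the robot touches nothing.
It fails at once if the spice_jar tipped over (more than 0.7 rad) (angle between spice_jar's own z axis and vertical above 0.7 rad).
It fails at once if the shaker tipped over (more than 0.7 rad) (angle between shaker's own z axis and vertical above 0.7 rad).
It fails at once if the tin tipped over (more than 0.7 rad) (angle between tin's own z axis and vertical above 0.7 rad).
It fails at once if the pot tipped over (more than 0.7 rad) (angle between pot's own z axis and vertical above 0.7 rad).
It also fails if it takes over 102 s, if anything falls off the work surface, if the arm or the gripper's body presses on something with over 40 N, if the wrist force passes 120 N, or if a joint passes its speed limit or range.

### The arm

A 7-joint arm with a two-finger parallel gripper is mounted at the origin on a cart in front of the work surface, level with it; the furniture and walls round the work are solid. World frame = base frame: x ahead of the robot, y to its left, z up, the work surface at z = 0. Lengths are in mm, angles in rad, forces in N, time in s.
With the tool pointing down it reaches from about 425 to 950 mm from the base axis. Payload 4.7 kg.
Tool frame: the origin (TCP) lies at the very end of the fingers, on their centre line; the grasp point (between the pads) lies arm.grip_depth behind it (arm.grip_depth is the distance from the TCP to the grasp point, in mm); z points along the fingers, y is the line along which they close (so a half turn about z gives the same grasp; the last joint's range is limited). The gripper opens to 87 mm and grips with 3 to 60 N. Pads are 19 mm wide; open, the fingers measure 117 mm over their backs; the gripper's body (75 mm by 190 mm) begins 51 mm behind the grasp point.
Start: joints at [-1.372, 0.469, -0.049, 1.532, 0.024, 1.141, -0.082], TCP at [152.394, 657.593, 185.973] pointing down, gripper open.
Joint ranges: [-2.59, 2.59], [-0.33, 1.99], [-1.39, 1.29], [0.1, 2.45], [-1.04, 4.18], [0.21, 1.99], [-2.66, 2.66]. Speed limits (rad/s): [2.57, 2.57, 3.14, 3.14, 3.14, 3.14, 3.14].

### API

Orientations are given as a unit quaternion [w, x, y, z].
In Python, from station import arm gives the robot as it stands. The module is installed in compiled form; this text tells all that it offers.
- The arm moves only by the tool servo_tool, never from a script. Its argument "deltas" is a list of rows, each a list of 2 entries, a list of its own where there are three numbers: the shift along the tool's x, y, z in mm, then the turn about the tool's z in rad. A call has 1 to 12 rows; each row is the pose to reach, as a shift and turn from the pose commanded when the call began, along the tool's axes at that moment; what a row does not reach only later rows make up. A row lasts 1/12 s, in which the tool goes at most 41.7 mm and 7.16 degrees, less where a joint would pass 70% of its speed; a pose out of reach is approached as far as the arm can. A call with a gripper value outside its range is refused whole. "grip" is the gripper command: -1 is fully open, 1 is shut, values between are in proportion, set as the call begins (left out, the last holds). The fingers move at their own pace and stop on an object; "force" is the grip in N (left out, the last holds). Time passes only in rows, so rows that repeat a pose let the fingers close. It gives the time, the measured TCP pose, the force, the opening and the grip force at its end, in the units of the state.
- arm.observe(): the state, without advancing time (a new reading comes with each control period).
- arm.read_camera(name): name is "scene" or "top"; returns a dict with "pixels" (400x640x3 uint8, red, green, blue), "fx", "fy", "cx", "cy" (pixels), "k1" (the pictures are not rectified: a ray, as slopes to the right and down, at radius r is drawn at 1 + k1 r^2 times it, then the intrinsics apply), "world_to_cam" (4x4, takes a point from world to camera coordinates). Camera axes: x right, y up, looking along -z (the intrinsics and any distortion apply to the point x, -y, -z); pixel columns grow to the right and rows downward; lengths in mm; the calibration is good to about 2 mm. A picture is of the moment at which its call begins. There is no depth.
- arm.sign_off(): hands the job in; it is judged then, once.
The state is a dict: "time_s": time; "joints": joint angles; "joint_velocities": joint speeds; "joint_efforts": joint torques, N m; "position": TCP position; "ee_rot": TCP orientation; "force": force on the tool from outside, world axes, zero at the start; "wrist_torque": the same for the moment, N m; "opening": finger opening in mm; "grip_force": force on a finger pad.
Only numpy, scipy, OpenCV 4.12 (cv2) and the standard library are available. Lean on these libraries where they do the work, as an engineer would, in place of code of your own. Each camera call takes 0.05 s, during which the arm holds its last target. There are 200 camera calls.

## Working session

There is one attempt and no reset: what is moved stays moved. The work goes in short steps, Python scripts to look and compute and a tool call to move; the robot and the scene stay as the last step left them, time stands still between calls to the robot, and variables do not carry over. Pictures are saved under pics/ and viewed, at most 14 in all, crops included, and the job is handed in when it is done.

Besides the shell and the picture viewer there is one more tool, called after ">>>" as name([rows], argument=value, ...), one row to a line, values as JSON. servo_tool: Moves the arm, as the interface text tells. Its arguments: {"type":"object","properties":{"deltas":{"type":"array"},"grip":{"type":"number"},"force":{"type":"number"}},"required":["deltas"]}

```bash
mkdir -p pics
python3 - <<'E'
from station import arm
import cv2,numpy as np
print(arm.observe(), arm.grip_depth)
for n in("scene","top"):
    c=arm.read_camera(n); cv2.imwrite(f"pics/{n}0.png",c["pixels"][:,:,::-1])
    print(n,c["fx"],c["fy"],c["cx"],c["cy"],c["k1"]); print(np.round(c["world_to_cam"],3).tolist())
E
```

```text
{'time_s': 0.0, 'joints': array([-1.37187682,  0.46945323, -0.04858918,  1.53369697,  0.02412723,
        1.14099574, -0.08228148]), 'joint_velocities': array([ 0.00173876,  0.00083112, -0.00030772,  0.0032981 ,  0.0011685 ,
       -0.00057649, -0.00039951]), 'joint_efforts': array([-4.40198510e-04, -5.07987356e+01, -8.08656542e-02, -2.36151481e+01,
       -6.13874733e-02,  3.79816443e-02,  1.76407029e-04]), 'position': array([152.30394986, 656.90085675, 184.89026139]), 'ee_rot': array([-6.21142133e-05,  1.13635477e-01,  9.93522024e-01, -9.81391946e-04]), 'force': array([ 0.70988581, -0.34273758, -0.14783272]), 'wrist_torque': array([ 0.0027591 , -0.01488216,  0.02517019]), 'grip_force': 0.0, 'opening': 86.98607228805588} 18.700000000000003
scene 485.89260477630495 485.89260477630495 318.0210825294306 202.38813971968145 -0.14568457517354783
[[0.786, -0.618, -0.002, -417.592], [0.441, 0.559, 0.702, -260.034], [-0.432, -0.553, 0.712, -814.826], [0.0, 0.0, 0.0, 1.0]]
top 401.9420838622116 401.9420838622116 323.71321463360636 194.92599263544898 -0.037593886555773046
[[0.117, -0.993, -0.003, -39.578], [0.972, 0.114, 0.205, -492.665], [-0.203, -0.027, 0.979, -946.586], [0.0, 0.0, 0.0, 1.0]]
```

View pics/scene0.png

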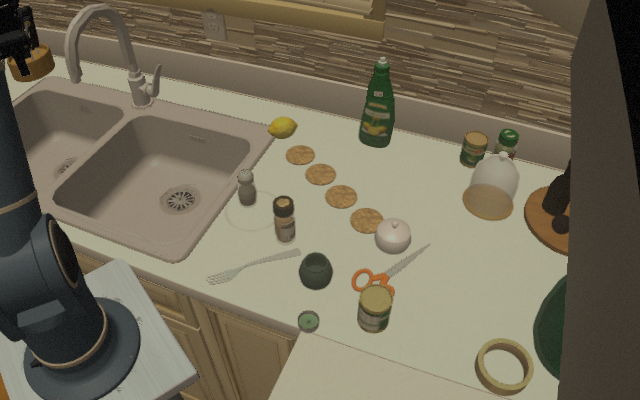

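View pics/top0.png

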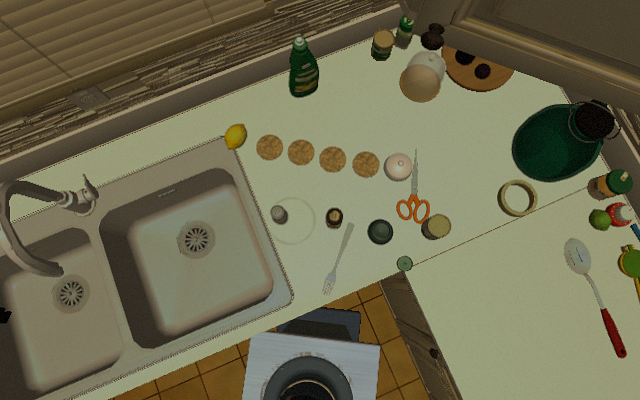

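The scene shows the shaker at (247,187), jar (284,218), pot (316,270) and tin (375,308). The coasters run from (300,155) by the lemon to (367,220) by the sugar bowl at (393,235). The top view shows the same row from (269,147) to (366,164). I'll enlarge the key areas.

```bash
cat > h.py <<'E'
import cv2,numpy as np
from station import arm
def ray(c,uv):
    K=np.array([[c["fx"],0,c["cx"]],[0,c["fy"],c["cy"]],[0,0,1.]])
    x,y=cv2.undistortPoints(np.array([[uv]],float),K,np.array([c["k1"],0,0,0]))[0,0]
    M=np.array(c["world_to_cam"]);R=M[:3,:3]
    return -R.T@M[:3,3], R.T@np.array([x,-y,-1.])
def onplane(c,uv,z):
    o,d=ray(c,uv); return (o+d*(z-o[2])/d[2])[:2]
def proj(c,p):
    q=np.array(c["world_to_cam"])@np.append(p,1.);x,y=q[0]/-q[2],-q[1]/-q[2];s=1+c["k1"]*(x*x+y*y)
    return np.array([c["fx"]*x*s+c["cx"],c["fy"]*y*s+c["cy"]])
E
python3 - <<'E'
from h import *
C={n:arm.read_camera(n) for n in("scene","top")}
for n,c in C.items():
    im=c["pixels"]; hsv=cv2.cvtColor(im,cv2.COLOR_RGB2HSV)
    m=cv2.inRange(hsv,(8,75,90),(24,255,255))
    k,_,st,ce=cv2.connectedComponentsWithStats(cv2.morphologyEx(m,cv2.MORPH_CLOSE,np.ones((3,3))))
    for i in range(1,k):
        if 200<st[i,4]<1500: print(n,st[i].tolist(),ce[i].round(1),onplane(c,ce[i],5).round(1))
a=C["top"]["pixels"][190:280,260:460,::-1]; b=C["scene"]["pixels"][160:340,220:420,::-1]
cv2.imwrite("pics/top1.png",cv2.resize(a,None,fx=4,fy=4,interpolation=cv2.INTER_CUBIC))
cv2.imwrite("pics/sc1.png",cv2.resize(b,None,fx=3.3,fy=3.3,interpolation=cv2.INTER_CUBIC))
E
```

```text
scene [18, 0, 79, 31, 1126] [52.9 11.2] [ 376.6 1564.6]
scene [546, 0, 44, 26, 570] [571.5   8. ] [2056.2  260.7]
scene [82, 17, 36, 22, 448] [100.9  28.5] [ 477.7 1229.4]
scene [25, 43, 25, 21, 239] [38.1 52.5] [ 234.8 1216.7]
scene [268, 116, 30, 23, 375] [282.4 128.6] [643.5 292.2]
scene [464, 130, 26, 26, 428] [476.  140.9] [1002.6  -51.8]
scene [286, 145, 29, 20, 462] [299.8 154.6] [616.2 179.9]
scene [305, 164, 31, 21, 521] [320.1 174. ] [611.4  94.2]
scene [325, 185, 32, 24, 599] [340.6 196.3] [601.5   8.6]
scene [463, 184, 50, 37, 1414] [487.4 201.9] [ 847.5 -208. ]
scene [525, 186, 44, 68, 1312] [543.7 221.6] [ 899.5 -325.3]
scene [350, 208, 34, 26, 647] [365.7 220. ] [597.2 -78.9]
scene [275, 216, 18, 26, 233] [281.8 226. ] [448.1  17.1]
scene [74, 251, 30, 24, 333] [ 87.1 262.5] [ 78.6 179.3]
scene [351, 268, 44, 46, 1234] [374.2 291.8] [ 488.1 -224. ]
scene [32, 304, 74, 63, 256] [ 77.1 348.3] [-6.7  3.6]
scene [475, 338, 59, 58, 1341] [503. 367.] [ 554.5 -476.4]
top [450, 25, 136, 49, 226] [515.6  48.4] [ 991.4 -473.8]
top [316, 27, 82, 33, 404] [374.6  39.9] [967.9 -71.3]
top [442, 45, 73, 45, 1387] [475.   71.6] [ 903.5 -359.8]
top [399, 64, 42, 38, 1242] [419.6  82.7] [ 850.2 -207.2]
top [16, 69, 274, 111, 515] [153.1 123.9] [645.7 504.7]
top [224, 124, 22, 41, 316] [235.  139.1] [627.7 274.2]
top [256, 135, 27, 25, 541] [269.  146.9] [616.5 180. ]
top [287, 139, 28, 26, 543] [300.5 151.9] [612.4  94.8]
top [319, 146, 27, 27, 551] [332.2 158.9] [602.9   8.7]
top [352, 152, 28, 26, 553] [365.5 164.1] [598.9 -80.3]
top [385, 154, 27, 26, 279] [398.5 165.1] [ 606.5 -167.2]
top [0, 189, 29, 72, 339] [ 10.4 228.9] [317.2 825.1]
top [396, 194, 55, 39, 547] [417.3 210.1] [ 492. -225.]
top [6, 268, 115, 123, 864] [ 47.2 346.9] [ 43.3 652.5]
top [54, 277, 36, 38, 363] [ 71.3 300.2] [161.2 617.6]
```

View pics/top1.png

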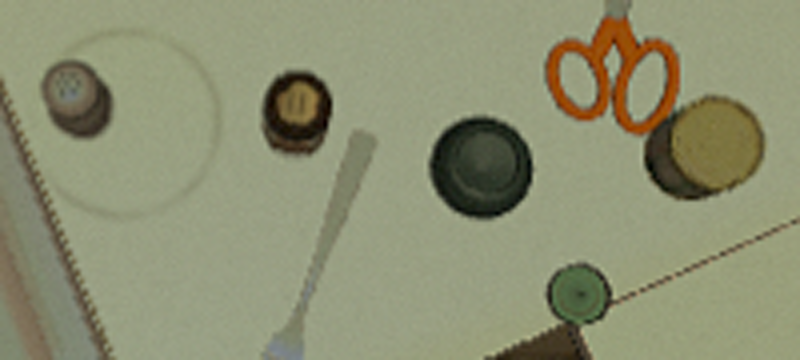

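View pics/sc1.png

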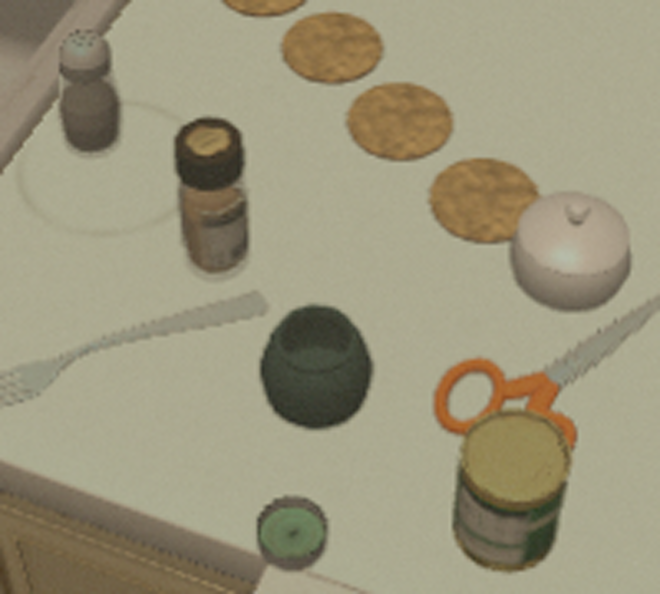

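Run:
```python
from h import *
C={n:arm.read_camera(n) for n in("scene","top")}
def tri(us,ut):
    a,d=ray(C["scene"],us);b,e=ray(C["top"],ut)
    d=d/np.linalg.norm(d);e=e/np.linalg.norm(e)
    s=np.linalg.lstsq(np.stack([d,-e],1),b-a,rcond=None)[0]
    p,q=a+d*s[0],b+e*s[1];return ((p+q)/2).round(1),np.linalg.norm(p-q).round(1)
S=lambda x,y:np.array([220+x/3.3,160+y/3.3]);T=lambda x,y:np.array([260+x/4,190+y/4])
for n,s,t,h in [("jar",S(209,140),T(298,104),105),("shaker",S(83,37),T(67,83),90),("tin",S(516,460),T(717,144),72),("pot",S(316,345),T(481,166),54)]:
    print(n,tri(s,t),onplane(C["scene"],s,h).round(1),onplane(C["top"],t,h).round(1))
print("pot mid outline top z32",onplane(C["top"],T(481,167),32),"scene",onplane(C["scene"],S(316,367),30))
print("tip",tri((75,80),(57,270)),"apex",tri((97,8),(20,185)),"base",onplane(C["scene"],(142,102),0),onplane(C["top"],(82,205),0))
print("bowl knob",tri(S(577,210),(401,160)))
for p in [(152,657,185),(152,657,255)]: print([proj(C[n],np.array(p,float)).round() for n in C])
```

```text
jar (array([436.1, -14. , 107.3]), np.float64(1.0)) [437.8 -12.3] [436.  -13.8]
shaker (array([434.9, 122.8,  91.5]), np.float64(0.5)) [435.9 124.3] [434.9 123.1]
tin (array([ 446.6, -266.6,   69.7]), np.float64(0.1)) [ 445.4 -267.6] [ 446.3 -266.1]
pot (array([ 421.6, -130.4,   45.8]), np.float64(2.9)) [ 419.2 -135.8] [ 419.2 -128.8]
pot mid outline top z32 [ 421.43721785 -131.57979891] scene [ 420.79485651 -133.60956396]
tip (array([239. , 547.8, 193.4]), np.float64(4.1)) apex (array([365.6, 571.7, 329.3]), np.float64(50.0)) base [406.92855793 658.39064193] [403.06434797 650.25970364]
bowl knob (array([ 598.2, -161.1,   66. ]), np.float64(7.2))
[array([32., 79.]), array([  0., 306.])]
[array([22., 54.]), array([-28., 308.])]
```

The faucet spout tip is near (239,548,193), so I retract radially first and then swing inside it.

>>> servo_tool([
  [[0, -38, 0], 0],
  [[0, -76, 0], 0],
  [[0, -114, 0], 0],
  [[0, -152, 0], 0],
  [[0, -190, 0], 0],
  [[0, -225, 0], 0],
  [[0, -225, 0], 0],
], grip=-1)

```text
time_s: 0.88
position: [100.3, 431.1, 185.1]
ee_rot: [0.0, 0.113, 0.994, -0.003]
force: [-0.1, -0.6, -0.5]
opening: 86.7
grip_force: 0.0
```

>>> servo_tool([
  [[-40, -2, 0], 0.089],
  [[-80, -7, 0], 0.178],
  [[-119, -16, 0], 0.267],
  [[-157, -28, 0], 0.356],
  [[-194, -44, 0], 0.445],
  [[-229, -63, 0], 0.534],
  [[-263, -85, 0], 0.623],
  [[-294, -109, 0], 0.712],
  [[-323, -137, 0], 0.801],
  [[-350, -167, 0], 0.89],
  [[-373, -199, 0], 0.979],
  [[-394, -233, 0], 1.068],
])

```text
time_s: 1.88
position: [434.4, 120.9, 186.3]
ee_rot: [0.001, 0.605, 0.796, 0.001]
force: [1.0, -0.1, -0.3]
opening: 86.8
grip_force: 0.0
```

>>> servo_tool([
  [[0, 0, 0], 0.09],
  [[0, 0, 0], 0.18],
  [[0, 0, 0], 0.275],
  [[0, 0, 0], 0.275],
])

```text
time_s: 2.22
position: [433.4, 122.3, 186.1]
ee_rot: [0.0, 0.708, 0.706, 0.0]
force: [0.5, 0.2, -0.1]
opening: 87.3
grip_force: 0.0
```

>>> servo_tool([
  [[0, 1, 35], 0],
  [[0, 1, 70], 0],
  [[0, 1, 100], 0],
  [[0, 1, 125], 0],
  [[0, 1, 145], 0],
  [[0, 1, 160], 0],
  [[0, 1, 160], 0],
  [[0, 1, 160], 0],
])

```text
time_s: 2.88
position: [433.7, 122.4, 25.6]
ee_rot: [-0.0, 0.706, 0.708, -0.001]
force: [0.1, -0.3, 0.8]
opening: 87.4
grip_force: 0.0
```

Run:
```python
from h import *
a=arm.read_camera("scene")["pixels"][130:280,180:330,::-1]; b=arm.read_camera("top")["pixels"][150:300,210:360,::-1]
cv2.imwrite("pics/sh.png",np.hstack([cv2.resize(i,(400,400),interpolation=cv2.INTER_CUBIC) for i in(a,b)]))
```

```text
(no output)
```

View pics/sh.png

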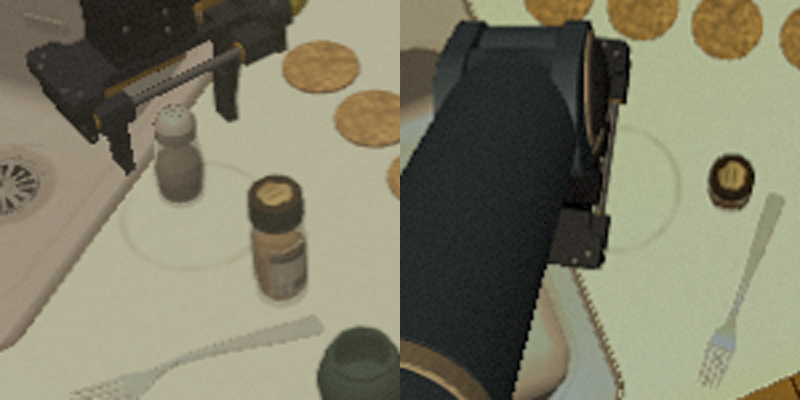

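The scene crop shows the fingertips at (125,170) and (230,120), with the shaker body at (180,170). I'll check this against the projection.

Run:
```python
from h import *
c=arm.read_camera("scene")
for p in [(434,122.4,26),(434-43,122.4,26),(434+43,122.4,26),(435,123,0),(435,123,90)]: print(p,((proj(c,np.array(p,float))-[180,130])*400/150).round())
```

```text
(434, 122.4, 26) [181. 171.]
(391, 122.4, 26) [136. 194.]
(477, 122.4, 26) [225. 148.]
(435, 123, 0) [185. 192.]
(435, 123, 90) [174. 111.]
```

>>> servo_tool([
  [[0, 0, 0], 0],
  [[0, 0, 0], 0],
  [[0, 0, 0], 0],
  [[0, 0, 0], 0],
  [[0, 0, 0], 0],
  [[0, 0, 0], 0],
], grip=-0.2, force=8)

```text
time_s: 3.53
position: [433.8, 122.5, 26.0]
ee_rot: [-0.0, 0.707, 0.707, 0.0]
force: [-0.8, -0.4, 0.0]
opening: 56.2
grip_force: 0.0
```

Run:
```python
from h import *
a=arm.read_camera("scene")["pixels"][130:230,200:300,::-1]
cv2.imwrite("pics/sh2.png",cv2.resize(a,(500,500),interpolation=cv2.INTER_CUBIC))
```

```text
(no output)
```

View pics/sh2.png

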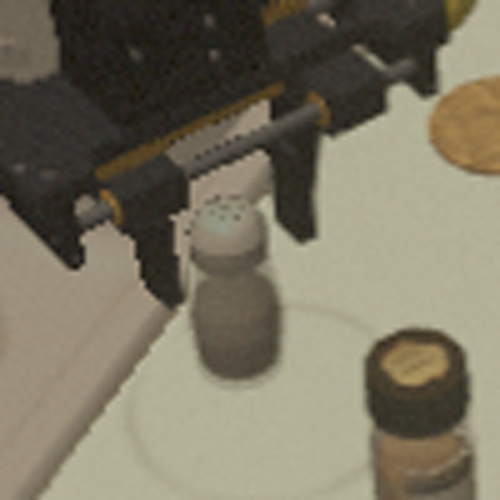

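Run:
```python
from h import *
t=arm.read_camera("top")
for z in(95,125,150):
  for x in(339,529): print(z,x,((proj(t,np.array((x,85,z),float))-[210,150])*400/150+[400,0]).round())
```

```text
95 339 [605. 275.]
95 529 [634.  63.]
125 339 [602. 273.]
125 529 [632.  55.]
150 339 [599. 271.]
150 529 [630.  47.]
```

The top view confirms horizontal alignment, but the fingertips look about 25 mm higher than stated. I'll probe in free space between the shaker and the jar.

>>> servo_tool([
  [[0, 0, -38], 0],
  [[0, 0, -76], 0],
  [[0, 0, -100], 0],
  [[-35, 0, -100], 0],
  [[-68, 0, -100], 0],
  [[-68, 0, -65], 0],
  [[-68, 0, -30], 0],
  [[-68, 0, 0], 0],
  [[-68, 0, 10], 0],
  [[-68, 0, 16], 0],
  [[-68, 0, 18], 0],
  [[-68, 0, 18], 0],
])

```text
time_s: 4.63
position: [434.6, 54.6, 8.5]
ee_rot: [0.0, 0.707, 0.707, 0.001]
force: [0.4, -0.3, 0.8]
opening: 52.3
grip_force: 0.0
```

Run:
```python
from h import *
print(arm.observe()["position"],arm.observe()["force"])
c=arm.read_camera("scene");o=np.array([210,130])
a=cv2.resize(c["pixels"][130:260,210:340,::-1],(598,598),interpolation=cv2.INTER_CUBIC)
x,y,z=arm.observe()["position"]
for dx in(-28,28):
    u=((proj(c,np.array([x+dx,y,z]))-o)*4.6).astype(int); cv2.drawMarker(a,tuple(map(int,u)),(0,0,255),0,14,1)
cv2.imwrite("pics/pr.png",a)
```

```text
[434.62514918  54.63594411   8.540183  ] [ 0.36188461 -0.29556555  0.82649226]
```

View pics/pr.png

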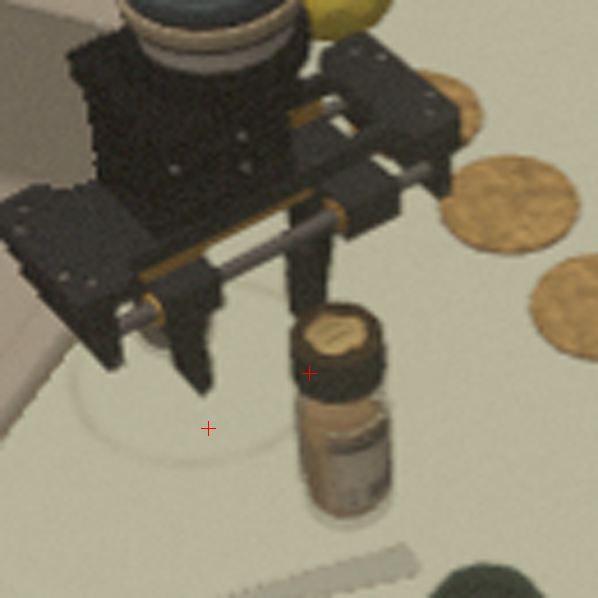

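Tips appear at (205,395), but the TCP projects to (208,428). I'll lower gently and watch the force.

>>> servo_tool([
  [[0, 0, 3], 0],
  [[0, 0, 6], 0],
  [[0, 0, 7], 0],
  [[0, 0, 7], 0],
])

```text
time_s: 5.02
position: [433.8, 54.6, 1.0]
ee_rot: [-0.0, 0.707, 0.707, 0.0]
force: [0.9, 0.2, -0.1]
opening: 52.2
grip_force: 0.0
```

>>> servo_tool([
  [[0, 0, 1], 0],
  [[0, 0, 2], 0],
  [[0, 0, 2], 0],
])

```text
time_s: 5.27
position: [433.7, 54.5, -1.2]
ee_rot: [-0.0, 0.707, 0.707, -0.0]
force: [0.6, -0.1, 0.2]
opening: 52.3
grip_force: 0.0
```

>>> servo_tool([
  [[0, 0, 1], 0],
  [[0, 0, 2], 0],
  [[0, 0, 2], 0],
])

```text
time_s: 5.52
position: [433.6, 54.4, -3.3]
ee_rot: [-0.0, 0.707, 0.707, -0.0]
force: [0.5, 0.8, -0.6]
opening: 52.3
grip_force: 0.0
```

>>> servo_tool([
  [[0, 0, 3], 0],
  [[0, 0, 6], 0],
  [[0, 0, 8], 0],
  [[0, 0, 8], 0],
])

```text
time_s: 5.85
position: [433.3, 54.3, -11.6]
ee_rot: [-0.0, 0.707, 0.707, -0.0]
force: [-0.0, -0.3, -0.5]
opening: 52.0
grip_force: 0.0
```

Run:
```python
from h import *
c=arm.read_camera("scene");o=np.array([210,130])
a=cv2.resize(c["pixels"][130:260,210:340,::-1],(598,598),interpolation=cv2.INTER_CUBIC)
x,y,z=arm.observe()["position"]; print(arm.observe()["force"],z)
for zz in (z,z+10,z+20,z+30):
  for yy in (y-9.5,y+9.5):
    u=((proj(c,np.array([x-27,yy,zz]))-o)*4.6).astype(int); cv2.drawMarker(a,tuple(map(int,u)),(0,0,255) if yy<y else (255,0,0),0,8,1)
cv2.imwrite("pics/pr2.png",a)
```

```text
[-0.34404917 -0.81570355 -0.3696998 ] -11.40726364401557
```

View pics/pr2.png

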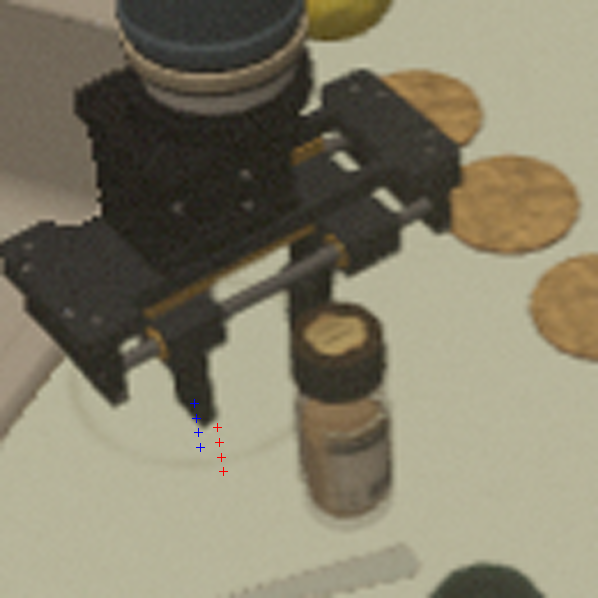

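Run:
```python
from h import *
c=arm.read_camera("scene");o=np.array([210,130]);f=lambda *p:((proj(c,np.array(p,float))-o)*4.6).round()
for z in(40,58,70,82,95):print(z,"near",f(338,17,z),f(338,92,z),"far",f(528,17,z),f(528,92,z))
print([f(433,54,z) for z in (98,130,160,190)])
```

```text
40 near [114. 506.] [ 26. 404.] far [469. 310.] [373. 223.]
58 near [108. 478.] [ 19. 376.] far [468. 282.] [371. 195.]
70 near [104. 459.] [ 15. 357.] far [468. 263.] [370. 176.]
82 near [101. 440.] [ 11. 338.] far [468. 243.] [369. 157.]
95 near [ 97. 419.] [  6. 316.] far [467. 222.] [368. 135.]
[array([240., 264.]), array([234., 209.]), array([228., 155.]), array([222.,  98.])]
```

The whole gripper sits about 25 mm above its reading, body included. I'll touch the surface once to fix the offset.

>>> servo_tool([
  [[0, 0, 3], 0],
  [[0, 0, 6], 0],
  [[0, 0, 7], 0],
  [[0, 0, 7], 0],
])

```text
time_s: 6.28
position: [433.5, 54.4, -18.4]
ee_rot: [-0.0, 0.707, 0.707, -0.0]
force: [-0.5, 0.5, -0.3]
opening: 52.2
grip_force: 0.0
```

>>> servo_tool([
  [[0, 0, 1], 0],
  [[0, 0, 2], 0],
  [[0, 0, 2], 0],
])

```text
time_s: 6.53
position: [433.7, 54.4, -20.2]
ee_rot: [-0.0, 0.707, 0.707, -0.0]
force: [-0.6, 0.3, 0.5]
opening: 52.1
grip_force: 0.0
```

>>> servo_tool([
  [[0, 0, 1], 0],
  [[0, 0, 2], 0],
  [[0, 0, 2], 0],
])

```text
time_s: 6.78
position: [433.7, 54.5, -22.2]
ee_rot: [-0.0, 0.707, 0.707, -0.0]
force: [0.3, -0.8, 0.4]
opening: 51.9
grip_force: 0.0
```

>>> servo_tool([
  [[0, 0, 1], 0],
  [[0, 0, 2], 0],
  [[0, 0, 2], 0],
])

```text
time_s: 7.03
position: [433.7, 54.4, -24.2]
ee_rot: [-0.0, 0.707, 0.707, -0.0]
force: [-0.9, 0.5, 0.3]
opening: 52.3
grip_force: 0.0
```

>>> servo_tool([
  [[0, 0, 1], 0],
  [[0, 0, 2], 0],
  [[0, 0, 2], 0],
])

```text
time_s: 7.28
position: [433.7, 54.5, -26.2]
ee_rot: [-0.0, 0.707, 0.707, -0.0]
force: [-0.7, 0.4, -0.3]
opening: 52.2
grip_force: 0.0
```

>>> servo_tool([
  [[0, 0, 1], 0],
  [[0, 0, 2], 0],
  [[0, 0, 2], 0],
])

```text
time_s: 7.53
position: [433.6, 54.5, -28.3]
ee_rot: [-0.0, 0.707, 0.707, -0.0]
force: [-0.0, 0.3, 0.1]
opening: 52.2
grip_force: 0.0
```

Run:
```python
from h import *
c=arm.read_camera("scene");g=cv2.cvtColor(c["pixels"],cv2.COLOR_RGB2GRAY)
m=(g<70).astype(np.uint8); ys,xs=np.nonzero(m[190:250,240:266]); i=ys.argmax(); uv=np.array([240+xs[i],190+ys[i]+1.])
row=[(190+r,240+int(xs[ys==r].min()),240+int(xs[ys==r].max())) for r in sorted(set(ys))[-8:]]; print(uv,row)
x,y,z=arm.observe()["position"]
o,d=ray(c,uv)
for yy in(y-9.5,y,y+9.5): p=o+d*(yy-o[1])/d[1]; print(p.round(1))
```

```text
[255. 228.] [(np.int64(220), 249, 255), (np.int64(221), 250, 256), (np.int64(222), 250, 256), (np.int64(223), 251, 256), (np.int64(224), 252, 256), (np.int64(225), 253, 256), (np.int64(226), 254, 256), (np.int64(227), 255, 255)]
[399.8  45.    7.6]
[404.6  54.5  -4.2]
[409.4  64.  -16. ]
```

>>> servo_tool([
  [[0, 0, 1], 0],
  [[0, 0, 2], 0],
  [[0, 0, 2], 0],
])

```text
time_s: 7.83
position: [433.7, 54.5, -30.2]
ee_rot: [-0.0, 0.707, 0.707, -0.0]
force: [-0.5, 0.0, -0.2]
opening: 52.1
grip_force: 0.0
```

>>> servo_tool([
  [[0, 0, 1], 0],
  [[0, 0, 2], 0],
  [[0, 0, 2], 0],
])

```text
time_s: 8.08
position: [433.7, 54.4, -32.2]
ee_rot: [-0.0, 0.707, 0.707, -0.0]
force: [0.0, 0.1, -0.7]
opening: 52.4
grip_force: 0.0
```

>>> servo_tool([
  [[0, 0, 1], 0],
  [[0, 0, 2], 0],
  [[0, 0, 2], 0],
])

```text
time_s: 8.33
position: [433.6, 54.4, -34.3]
ee_rot: [-0.0, 0.707, 0.707, -0.0]
force: [-0.6, -0.3, 0.6]
opening: 52.1
grip_force: 0.0
```

>>> servo_tool([
  [[0, 0, 1], 0],
  [[0, 0, 2], 0],
  [[0, 0, 2], 0],
])

```text
time_s: 8.58
position: [433.8, 54.5, -36.1]
ee_rot: [-0.0, 0.707, 0.707, 0.0]
force: [-0.9, -0.1, 0.6]
opening: 52.4
grip_force: 0.0
```

>>> servo_tool([
  [[0, 0, 1], 0],
  [[0, 0, 2], 0],
  [[0, 0, 2], 0],
])

```text
time_s: 8.83
position: [433.9, 54.6, -36.3]
ee_rot: [-0.001, 0.707, 0.707, 0.001]
force: [-6.8, -0.9, 27.3]
opening: 52.1
grip_force: 13.8
```

Contact at reading −36.1, so true height = reading + 36. Back to the shaker with the corrected height.

>>> servo_tool([
  [[0, 0, -38], 0],
  [[0, 0, -76], 0],
  [[0, 0, -110], 0],
  [[0, 0, -130], 0],
  [[34, 1, -130], 0],
  [[69, 1, -130], 0],
  [[69, 1, -130], 0],
  [[69, 1, -100], 0],
  [[69, 1, -70], 0],
  [[69, 1, -45], 0],
  [[69, 1, -28], 0],
  [[69, 1, -28], 0],
], grip=-1)

```text
time_s: 9.83
position: [431.8, 122.4, -13.0]
ee_rot: [-0.001, 0.707, 0.707, -0.003]
force: [-0.1, 0.6, 0.1]
opening: 87.2
grip_force: 0.0
```

>>> servo_tool([
  [[0, 0, 0], 0],
  [[0, 0, 0], 0],
  [[0, 0, 0], 0],
  [[0, 0, 0], 0],
  [[0, 0, 0], 0],
  [[0, 0, 0], 0],
  [[0, 0, 0], 0],
  [[0, 0, 0], 0],
  [[0, 0, 0], 0],
  [[0, 0, 0], 0],
], grip=1, force=12)

```text
time_s: 10.67
position: [434.7, 123.5, -9.9]
ee_rot: [-0.0, 0.707, 0.707, -0.0]
force: [-1.2, -0.5, 3.5]
opening: 41.4
grip_force: 12.0
```

>>> servo_tool([
  [[0, 0, -5], 0],
  [[0, 0, -15], 0],
  [[0, 0, -25], 0],
  [[0, 0, -25], 0],
])

```text
time_s: 11.0
position: [436.4, 123.9, 16.9]
ee_rot: [0.001, 0.707, 0.707, 0.002]
force: [0.1, 0.3, -0.9]
opening: 41.7
grip_force: 12.0
```

Run:
```python
from h import *
a=arm.read_camera("scene")["pixels"][130:230,200:300,::-1]
cv2.imwrite("pics/sh3.png",cv2.resize(a,(500,500),interpolation=cv2.INTER_CUBIC))
```

```text
(no output)
```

View pics/sh3.png

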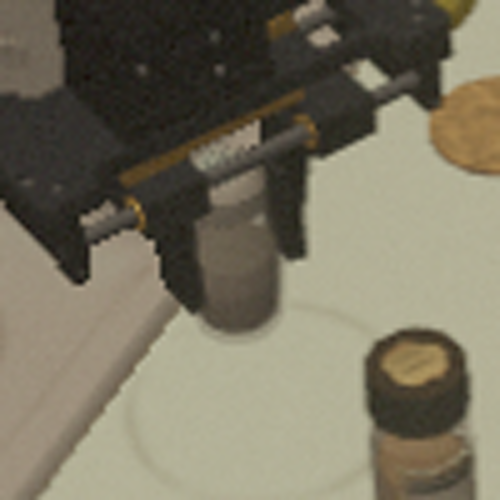

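Clean upright grasp of the shaker at crop (238,270). Carrying it to the second coaster.

>>> servo_tool([
  [[-10, 14, -10], 0],
  [[-28, 40, -15], 0],
  [[-49, 72, -15], 0],
  [[-70, 103, -15], 0],
  [[-90, 132, -15], 0],
  [[-106, 155, -15], 0],
  [[-115, 168, -10], 0],
  [[-115, 168, 0], 0],
  [[-115, 168, 10], 0],
  [[-115, 168, 16], 0],
  [[-115, 168, 19], 0],
  [[-115, 168, 19], 0],
])

```text
time_s: 12.05
position: [600.9, 9.7, -4.8]
ee_rot: [-0.001, 0.707, 0.708, -0.001]
force: [-1.1, 0.1, -0.7]
opening: 41.7
grip_force: 12.0
```

>>> servo_tool([
  [[0, 0, 1], 0],
  [[0, 0, 1], 0],
  [[0, 0, 1], 0],
  [[0, 0, 1], 0],
])

```text
time_s: 12.38
position: [602.7, 9.0, -5.0]
ee_rot: [-0.0, 0.707, 0.707, 0.0]
force: [-0.4, 0.7, -1.2]
opening: 41.7
grip_force: 12.0
```

>>> servo_tool([
  [[0, 0, 0], 0],
  [[0, 0, 0], 0],
  [[0, 0, 0], 0],
  [[0, 0, 0], 0],
  [[0, 0, 0], 0],
  [[0, 0, 0], 0],
  [[0, 0, 0], 0],
], grip=-1)

```text
time_s: 12.97
position: [602.8, 8.4, -5.1]
ee_rot: [0.0, 0.707, 0.707, 0.0]
force: [0.3, -0.2, 0.0]
opening: 80.1
grip_force: 0.0
```

>>> servo_tool([
  [[0, 0, -15], 0],
  [[0, 0, -45], 0],
  [[0, 0, -80], 0],
  [[0, 0, -110], 0],
  [[-4, -30, -110], 0],
  [[-8, -66, -110], 0],
  [[-12, -102, -110], 0],
  [[-18, -138, -110], 0],
  [[-23, -166, -110], 0],
  [[-23, -166, -110], 0],
])

```text
time_s: 13.8
position: [429.8, -15.5, 104.0]
ee_rot: [-0.003, 0.708, 0.706, -0.002]
force: [-0.6, -0.3, -0.2]
opening: 87.1
grip_force: 0.0
```

Run:
```python
from h import *
for n in("scene","top"):
    c=arm.read_camera(n); i=c["pixels"][:,:,::-1]
    o=(250,130) if n=="scene" else (250,120)
    a=i[o[1]:o[1]+120,o[0]:o[0]+170]; cv2.imwrite(f"pics/p1{n}.png",a)
a=np.hstack([cv2.resize(cv2.imread(f"pics/p1{n}.png"),(400,282),interpolation=cv2.INTER_CUBIC) for n in("scene","top")])
cv2.imwrite("pics/p1.png",a); print(arm.observe()["position"])
```

```text
[436.44395539 -14.47492312 105.3045515 ]
```

View pics/p1.png

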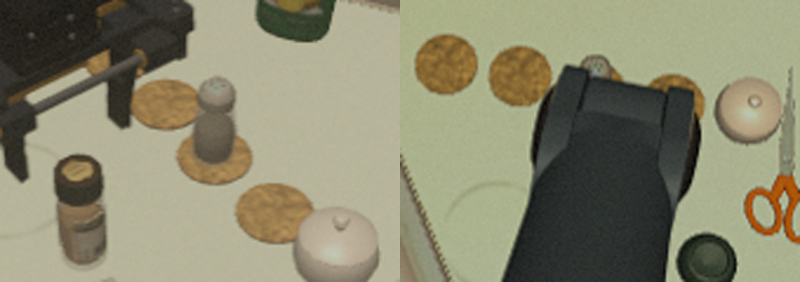

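The shaker stands central on its coaster at crop (214,150). Next the jar.

>>> servo_tool([
  [[0, 0, 30], 0],
  [[0, 0, 60], 0],
  [[0, 0, 85], 0],
  [[0, 0, 98], 0],
  [[0, 0, 98], 0],
  [[0, 0, 98], 0],
])

```text
time_s: 14.4
position: [437.8, -14.8, 6.5]
ee_rot: [0.0, 0.707, 0.707, -0.0]
force: [-0.4, 0.5, 0.5]
opening: 86.9
grip_force: 0.0
```

>>> servo_tool([
  [[0, 0, 0], 0],
  [[0, 0, 0], 0],
  [[0, 0, 0], 0],
  [[0, 0, 0], 0],
  [[0, 0, 0], 0],
  [[0, 0, 0], 0],
  [[0, 0, 0], 0],
  [[0, 0, 0], 0],
  [[0, 0, 0], 0],
  [[0, 0, 0], 0],
], grip=1, force=12)

```text
time_s: 15.23
position: [437.0, -14.5, 7.0]
ee_rot: [0.0, 0.707, 0.707, 0.0]
force: [-0.2, 0.3, 2.2]
opening: 40.4
grip_force: 12.0
```

>>> servo_tool([
  [[0, 0, -10], 0],
  [[0, 0, -25], 0],
  [[0, 0, -40], 0],
  [[0, 0, -40], 0],
])

```text
time_s: 15.57
position: [438.5, -14.6, 49.2]
ee_rot: [0.001, 0.707, 0.707, 0.002]
force: [0.3, -0.9, -1.4]
opening: 40.2
grip_force: 12.0
```

>>> servo_tool([
  [[-6, 14, 0], 0],
  [[-17, 40, 0], 0],
  [[-29, 72, 0], 0],
  [[-41, 103, 0], 0],
  [[-52, 130, 0], 0],
  [[-61, 150, 0], 0],
  [[-65, 161, 5], 0],
  [[-65, 161, 14], 0],
  [[-65, 161, 23], 0],
  [[-65, 161, 30], 0],
  [[-65, 161, 34], 0],
  [[-65, 161, 35], 0],
])

```text
time_s: 16.57
position: [595.3, -78.5, 11.3]
ee_rot: [-0.002, 0.707, 0.707, -0.001]
force: [-4.8, 1.6, 7.4]
opening: 40.4
grip_force: 12.0
```

>>> servo_tool([
  [[0, 0, 0], 0],
  [[0, 0, 0], 0],
  [[0, 0, 0], 0],
])

```text
time_s: 16.82
position: [597.3, -79.0, 11.8]
ee_rot: [-0.0, 0.707, 0.707, 0.0]
force: [-0.7, -0.7, -1.7]
opening: 40.5
grip_force: 12.0
```

>>> servo_tool([
  [[0, 0, 0], 0],
  [[0, 0, 0], 0],
  [[0, 0, 0], 0],
  [[0, 0, 0], 0],
  [[0, 0, 0], 0],
  [[0, 0, 0], 0],
  [[0, 0, 0], 0],
  [[0, 0, 0], 0],
], grip=-1)

```text
time_s: 17.48
position: [597.8, -79.6, 11.9]
ee_rot: [-0.0, 0.707, 0.707, 0.0]
force: [0.7, 0.0, 0.3]
opening: 83.5
grip_force: 0.0
```

>>> servo_tool([
  [[0, 0, -15], 0],
  [[0, 0, -45], 0],
  [[0, 0, -80], 0],
  [[0, 0, -105], 0],
  [[0, 0, -105], 0],
])

```text
time_s: 17.9
position: [601.7, -80.6, 122.6]
ee_rot: [0.004, 0.707, 0.707, 0.004]
force: [1.6, 0.5, 0.0]
opening: 87.1
grip_force: 0.0
```

>>> servo_tool([
  [[-14, -11, 0], 0],
  [[-42, -34, 0], 0],
  [[-74, -60, 0], 0],
  [[-106, -86, 0], 0],
  [[-138, -112, 0], 0],
  [[-166, -135, 0], 0],
  [[-186, -151, 0], 0],
  [[-186, -151, 0], 0],
  [[-186, -151, 0], 0],
])

```text
time_s: 18.65
position: [443.9, -266.9, 115.9]
ee_rot: [-0.001, 0.709, 0.705, -0.0]
force: [0.7, 0.2, -0.1]
opening: 86.7
grip_force: 0.0
```

Run:
```python
from h import *
print(arm.observe()["position"])
a=arm.read_camera("scene")["pixels"][120:360,240:460,::-1]
b=arm.read_camera("top")["pixels"][120:260,250:450,::-1]
cv2.imwrite("pics/p2.png",np.hstack([cv2.resize(a,(400,436),interpolation=cv2.INTER_CUBIC),cv2.copyMakeBorder(cv2.resize(b,(400,280)),0,156,0,0,0)]))
```

```text
[ 443.94512179 -266.9498662   115.9479574 ]
```

View pics/p2.png

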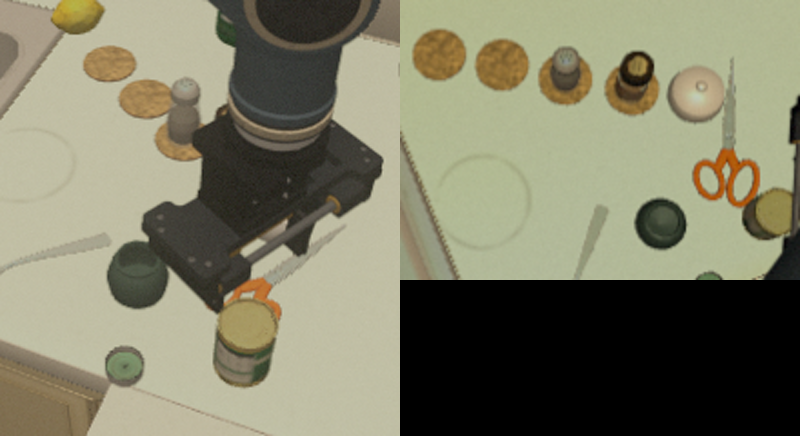

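Both stand central: jar at (632,90), shaker at (565,75) in the right half. The tin is still at its place, so I descend on it.

>>> servo_tool([
  [[0, 0, 30], 0],
  [[0, 0, 65], 0],
  [[0, 0, 95], 0],
  [[0, 0, 118], 0],
  [[0, 0, 129], 0],
  [[0, 0, 129], 0],
  [[0, 0, 129], 0],
])

```text
time_s: 19.33
position: [447.2, -265.1, -12.2]
ee_rot: [-0.0, 0.707, 0.708, -0.0]
force: [-0.3, 0.3, 0.2]
opening: 87.0
grip_force: 0.0
```

>>> servo_tool([
  [[0, 0, 0], 0],
  [[0, 0, 0], 0],
  [[0, 0, 0], 0],
  [[0, 0, 0], 0],
  [[0, 0, 0], 0],
  [[0, 0, 0], 0],
  [[0, 0, 0], 0],
  [[0, 0, 0], 0],
], grip=1, force=15)

```text
time_s: 20.0
position: [447.4, -265.7, -11.6]
ee_rot: [0.0, 0.707, 0.707, 0.0]
force: [-0.3, 1.5, 6.0]
opening: 57.3
grip_force: 15.0
```

>>> servo_tool([
  [[0, 0, -10], 0],
  [[0, 0, -30], 0],
  [[0, 0, -60], 0],
  [[0, 0, -90], 0],
  [[0, 0, -120], 0],
  [[0, 0, -130], 0],
  [[0, 0, -130], 0],
])

```text
time_s: 20.58
position: [448.1, -266.4, 120.4]
ee_rot: [0.002, 0.707, 0.707, 0.001]
force: [0.5, 0.2, -2.5]
opening: 57.1
grip_force: 15.0
```

>>> servo_tool([
  [[14, 0, 0], 0],
  [[40, 0, 0], 0],
  [[76, 0, 0], 0],
  [[112, 0, 0], 0],
  [[148, 0, 0], 0],
  [[184, 0, 0], 0],
  [[220, 2, 0], 0],
  [[254, 14, 0], 0],
  [[286, 36, 0], 0],
  [[310, 65, 0], 0],
  [[330, 97, 0], 0],
  [[348, 128, 0], 0],
])

```text
time_s: 21.58
position: [574.1, 84.7, 115.5]
ee_rot: [-0.001, 0.706, 0.708, -0.002]
force: [0.3, -0.2, -1.3]
opening: 57.0
grip_force: 15.0
```

>>> servo_tool([
  [[9, 25, 0], 0],
  [[13, 37, 0], 0],
  [[13, 37, 20], 0],
  [[13, 37, 50], 0],
  [[13, 37, 80], 0],
  [[13, 37, 105], 0],
  [[13, 37, 118], 0],
  [[13, 37, 124], 0],
  [[13, 37, 125], 0],
  [[13, 37, 125], 0],
  [[13, 37, 125], 0],
])

```text
time_s: 22.5
position: [611.9, 95.4, -7.2]
ee_rot: [0.0, 0.707, 0.707, 0.0]
force: [0.2, 0.9, -2.1]
opening: 57.4
grip_force: 15.0
```

>>> servo_tool([
  [[0, 0, 0], 0],
  [[0, 0, 0], 0],
  [[0, 0, 0], 0],
  [[0, 0, 0], 0],
  [[0, 0, 0], 0],
  [[0, 0, 0], 0],
  [[0, 0, 0], 0],
  [[0, 0, 0], 0],
], grip=-1)

```text
time_s: 23.17
position: [611.8, 95.5, -7.1]
ee_rot: [-0.0, 0.707, 0.707, 0.0]
force: [0.2, -0.0, 0.5]
opening: 86.5
grip_force: 0.0
```

>>> servo_tool([
  [[0, 0, -15], 0],
  [[0, 0, -45], 0],
  [[0, 0, -80], 0],
  [[0, 0, -110], 0],
  [[-10, -25, -110], 0],
  [[-30, -58, -110], 0],
  [[-55, -85, -110], 0],
  [[-82, -110, -110], 0],
  [[-110, -135, -110], 0],
  [[-140, -157, -110], 0],
  [[-173, -175, -110], 0],
  [[-205, -188, -110], 0],
])

```text
time_s: 24.17
position: [421.6, -110.5, 103.0]
ee_rot: [-0.001, 0.707, 0.707, 0.0]
force: [1.5, -0.3, -0.3]
opening: 87.1
grip_force: 0.0
```

>>> servo_tool([
  [[-22, -3, 0], 0],
  [[-22, -3, 30], 0],
  [[-22, -3, 65], 0],
  [[-22, -3, 95], 0],
  [[-22, -3, 115], 0],
  [[-22, -3, 126], 0],
  [[-22, -3, 126], 0],
  [[-22, -3, 126], 0],
])

```text
time_s: 24.83
position: [420.5, -131.8, -23.3]
ee_rot: [-0.0, 0.707, 0.707, -0.0]
force: [-1.3, 0.3, 0.5]
opening: 87.2
grip_force: 0.0
```

>>> servo_tool([
  [[0, 0, 0], 0],
  [[0, 0, 0], 0],
  [[0, 0, 0], 0],
  [[0, 0, 0], 0],
  [[0, 0, 0], 0],
  [[0, 0, 0], 0],
  [[0, 0, 0], 0],
  [[0, 0, 0], 0],
], grip=1, force=15)

```text
time_s: 25.5
position: [421.7, -131.6, -22.5]
ee_rot: [0.001, 0.707, 0.707, 0.001]
force: [0.2, 0.9, 6.3]
opening: 63.0
grip_force: 15.0
```

>>> servo_tool([
  [[0, 0, -8], 0],
  [[0, 0, -25], 0],
  [[0, 0, -45], 0],
  [[0, 0, -45], 0],
  [[0, 0, -45], 0],
])

```text
time_s: 25.92
position: [421.2, -131.4, 22.5]
ee_rot: [0.001, 0.707, 0.707, 0.001]
force: [-0.6, 0.2, -2.3]
opening: 62.9
grip_force: 15.0
```

Run:
```python
from h import *
a=arm.read_camera("scene")["pixels"][110:310,230:430,::-1]
cv2.imwrite("pics/p3.png",cv2.resize(a,(600,600),interpolation=cv2.INTER_CUBIC))
```

```text
(no output)
```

View pics/p3.png

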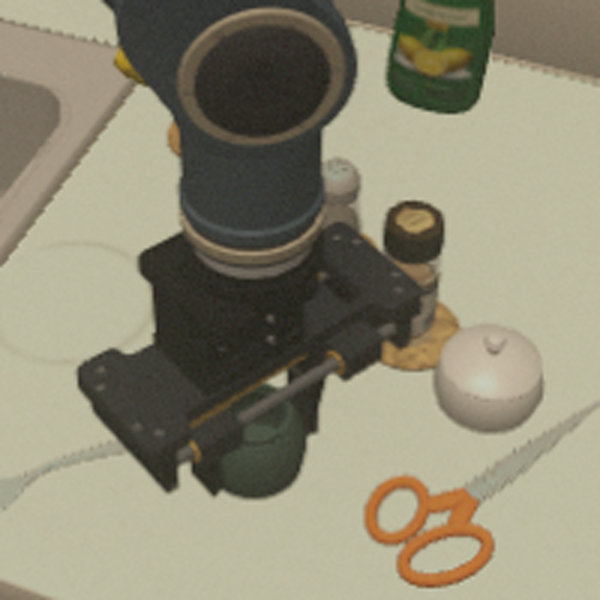

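The pot is held upright at (255,450). Moving it along the front, then out to the last coaster.

>>> servo_tool([
  [[14, 0, 0], 0],
  [[40, 0, 0], 0],
  [[76, 0, 0], 0],
  [[112, 0, 0], 0],
  [[148, 0, 0], 0],
  [[184, 0, 0], 0],
  [[220, 0, 0], 0],
  [[254, 6, 0], 0],
  [[282, 20, 0], 0],
  [[300, 42, 0], 0],
  [[308, 72, 0], 0],
  [[311, 105, 0], 0],
])

```text
time_s: 26.97
position: [524.2, 182.4, 20.1]
ee_rot: [-0.002, 0.705, 0.709, -0.002]
force: [1.1, -0.1, -2.2]
opening: 62.9
grip_force: 15.0
```

>>> servo_tool([
  [[0, 32, 0], 0],
  [[0, 62, 0], 0],
  [[0, 82, 0], 0],
  [[0, 90, 0], 0],
  [[0, 90, 12], 0],
  [[0, 90, 24], 0],
  [[0, 90, 33], 0],
  [[0, 90, 38], 0],
  [[0, 90, 40], 0],
  [[0, 90, 40], 0],
  [[0, 90, 40], 0],
])

```text
time_s: 27.88
position: [613.8, 179.8, -18.4]
ee_rot: [-0.001, 0.707, 0.707, -0.001]
force: [-2.2, -0.1, 0.9]
opening: 62.7
grip_force: 15.0
```

>>> servo_tool([
  [[0, 0, 0], 0],
  [[0, 0, 0], 0],
  [[0, 0, 0], 0],
  [[0, 0, 0], 0],
  [[0, 0, 0], 0],
  [[0, 0, 0], 0],
  [[0, 0, 0], 0],
  [[0, 0, 0], 0],
], grip=-1)

```text
time_s: 28.55
position: [615.8, 179.4, -18.1]
ee_rot: [-0.0, 0.707, 0.707, 0.0]
force: [-0.3, -0.2, 0.9]
opening: 86.9
grip_force: 0.0
```

>>> servo_tool([
  [[0, 0, -12], 0],
  [[0, 0, -40], 0],
  [[0, 0, -75], 0],
  [[0, 0, -110], 0],
  [[0, -30, -130], 0],
  [[0, -65, -130], 0],
  [[0, -100, -130], 0],
  [[0, -135, -130], 0],
  [[0, -160, -130], 0],
  [[0, -160, -130], 0],
])

```text
time_s: 29.38
position: [450.1, 179.4, 112.1]
ee_rot: [-0.002, 0.706, 0.708, -0.001]
force: [-0.1, -0.3, 0.0]
opening: 87.2
grip_force: 0.0
```

Run:
```python
from h import *
a=arm.read_camera("scene")["pixels"][100:260,250:430,::-1]
b=arm.read_camera("top")["pixels"][110:200,240:420,::-1]
cv2.imwrite("pics/p4.png",np.hstack([cv2.resize(a,(400,356),interpolation=cv2.INTER_CUBIC),cv2.copyMakeBorder(cv2.resize(b,(400,200),interpolation=cv2.INTER_CUBIC),0,156,0,0,0)]))
```

```text
(no output)
```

View pics/p4.png

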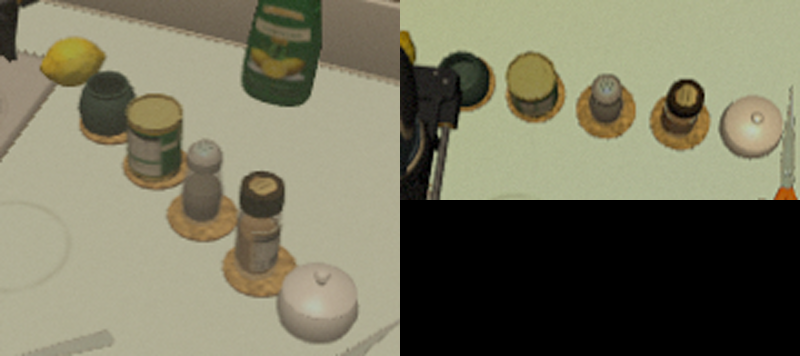

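All four stand upright in order. One numeric centring check before handing in.

Run:
```python
from h import *
c=arm.read_camera("top")
for n,u,z,t in [("jar",(685,97),110,(598.5,-80)),("shaker",(605,84),95,(602.5,8.7)),("tin",(533,72),77,(612,94.6)),("pot",(464,80),37,(616.5,180))]:
    p=onplane(c,(240+(u[0]-400)*.45,110+u[1]*.45),z); print(n,p.round(1),(p-t).round(1))
print(arm.observe()["joint_velocities"].round(3))
```

```text
jar [593.9 -77. ] [-4.6  3. ]
shaker [603.4  10.3] [0.9 1.6]
tin [614.1  92.2] [ 2.1 -2.4]
pot [608.7 175.1] [-7.8 -4.9]
[ 0.014  0.023  0.    -0.023 -0.001 -0.     0.001]
```

>>> servo_tool([
  [[-30, 0, 0], 0],
  [[-65, 0, 0], 0],
  [[-100, 0, 0], 0],
  [[-135, 0, 0], 0],
  [[-170, 0, 0], 0],
  [[-200, 0, 0], 0],
  [[-200, 0, 0], 0],
  [[-200, 0, 0], 0],
  [[-200, 0, 0], 0],
])

```text
time_s: 30.28
position: [456.9, -20.6, 112.1]
ee_rot: [0.0, 0.707, 0.707, 0.0]
force: [0.1, 1.0, 0.4]
opening: 87.4
grip_force: 0.0
```

Run:
```python
from h import *
c=arm.read_camera("top")
def blob(m,x0,y0,x1,y1):
    s=(m[y0:y1,x0:x1]).astype(np.uint8); k,_,st,ce=cv2.connectedComponentsWithStats(s); i=1+st[1:,4].argmax()
    return st[i], np.array([x0+st[i,0]+(st[i,2]-1)/2,y0+st[i,1]+(st[i,3]-1)/2])
g=cv2.cvtColor(c["pixels"],cv2.COLOR_RGB2GRAY)
st,b=blob(g<75,252,125,288,168); print("pot",st,b,onplane(c,b,37).round(1), "expected px",proj(c,np.array([616.5,180,37.])).round(1))
c=arm.read_camera("scene");g=cv2.cvtColor(c["pixels"],cv2.COLOR_RGB2GRAY)
st,b=blob(g<75,280,128,313,165); print(st,b,onplane(c,b,32).round(1),proj(c,np.array([616.5,180,32.])).round(1))
print(arm.observe()["joint_velocities"].round(3))
```

```text
pot [  5   9  24  25 467] [268.5 146. ] [608.6 175.8] expected px [267.4 143. ]
[  0   0  33  32 883] [296.  143.5] [615.2 192.6] [299.6 145.9]
[-0.011 -0.005 -0.002  0.007  0.002  0.001  0.001]
```

Run:
```python
from h import *
out=[]
th=np.linspace(0,2*np.pi,60)
for n,o in(("top",(245,120)),("scene",(272,118))):
    c=arm.read_camera(n); a=cv2.resize(c["pixels"][o[1]:o[1]+50,o[0]:o[0]+50,::-1],(400,400),interpolation=cv2.INTER_CUBIC)
    for x,y,z,r,col in((616.5,180,5,36,(0,0,255)),(616.5,180,37,32.5,(255,255,0))):
        P=np.array([(proj(c,np.array([x+r*np.cos(t),y+r*np.sin(t),z]))-o+.5)*8 for t in th]).astype(np.int32); cv2.polylines(a,[P],True,col,1)
    out.append(a)
cv2.imwrite("pics/p5.png",np.hstack(out))
```

```text
(no output)
```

View pics/p5.png

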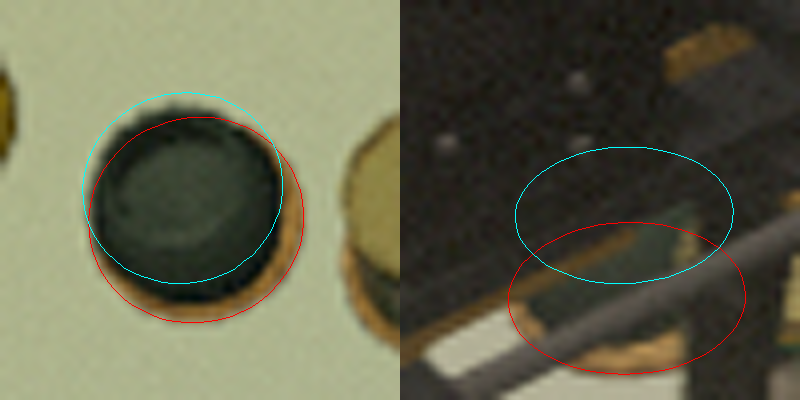

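The pot outline at (95–282, 105–303) puts it within about 5 mm of the coaster's centre, well inside tolerance. Handing in.

```bash
python3 -c "
from station import arm
print(arm.sign_off())"
```

```text
the job is handed in; nothing more can be done
None
```

The job is handed in: jar, shaker, tin and pot stand upright on the coasters in that order from the sugar bowl, each measured within about 5–6 mm of its coaster's centre, except the pot, where a first estimate of 9 mm came down to about 5 mm on a closer look; the sign-off returned no verdict.

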